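Set up the counter display: lay the tube in its cradle, stand the carton on the plinth

TASK

Set up the display on the shop counter. The steel tube was left standing on the wooden-topped plinth: first lay it down in the cradle, resting in both V supports and centred along them; then stand the blue carton upright on one of its small ends in the middle of the plinth, its sides square with the plinth's edges (any face may look forward). Do not drop or knock over the tube or the carton, and leave the other goods where they are.

Things in the scene. Friction and masses are not known exactly. Their poses are not given: they have to be found in the camera images.
- tube: bright steel tube (to be treated as a solid cylinder), dia 40, length 140, blue band round the middle, both ends alike; starts standing upright on the plinth. Origin: centre of the end that is down at the start; z runs along the tube's axis
- tube_mid (a point): centre of the tube, on its axis, 70 from either end
- carton: blue flat carton, 110 (its x) by 58 (its y) by 32 (its z), with white paper panels on the broad faces and a white stripe round it near the -x end; starts lying flat on the counter on a broad face. Origin: centre of the broad face that is down at the start; it is to stand on either of its 58 x 32 ends, x axis vertical
- carton_mid (a point): centre of the carton
- plinth: fixed low white block with brown wooden top, 120 (x) by 110 (y) by 20 high, starting with the tube standing on it; origin: centre of its underside on the counter, x and y run along its edges
- cradle: fixed cradle: white base plate 110 (x) by 60 (y) by 12 high with two black rubber V supports, each 12 thick along x, centred 30 either side of the middle, groove along the cradle's x; each V is 31 wide between its top edges (37 overall, narrower than the tube), flanks sloping 35 deg from level; V tops 47 above the counter. Origin: centre of the underside of the base plate
- cradle_seat (a point): where the tube's centre lies when the tube rests in the cradle: over the middle, 60 above the counter; axes as the cradle's
- brass_coupling: loose brass pipe coupling standing on end, dia 38, height 50; bystander. Origin: centre of its underside
- blue_fitting: loose blue plastic pipe fitting standing on end, dia 48, height 60; bystander. Origin: centre of its underside
- tape_roll: loose yellow tape roll lying flat, outer dia 80, height 25; bystander. Origin: centre of its underside
- white_elbow: loose white plastic pipe elbow, foot dia 34, height 52, one arm 45 long along its x; bystander. Origin: centre of its underside (of the upright leg)
- grey_socket: loose grey plastic pipe socket standing on end, dia 52, height 65; bystander. Origin: centre of its underside
- mug: white ceramic mug, dia 76, height 90, handle at its +y; bystander. Origin: centre of its underside
- wrench: steel wrench lying along its x axis; bystander. Origin: in its middle, underneath
There are look-alikes about, which are no part of the job. Leave any orange or purple look-alike of the carton alone.

How it is judged:
On the way, in this order (a step that is already met when the one before it is completed fails the run):
1. the tube lies at rest in both supports of the cradle, let go by the fingers (x of tube_mid in the frame of cradle_seat between -0.022 and 0.022 m and y of tube_mid in the frame of cradle_seat between -0.006 and 0.006 m and z of tube_mid in the frame of cradle_seat between -0.005 and 0.005 m and angle between the z axis of tube and the x axis of cradle, either way round below 0.1 rad and contact force between tube and the fingers below 0.05 N and linear speed of tube below 0.02 m/s and angular speed of tube below 0.2 rad/s), for 0.2 s.
2. the carton stands on the plinth, let go by the fingers, the tube still in its cradle (x of tube_mid in the frame of cradle_seat between -0.022 and 0.022 m and y of tube_mid in the frame of cradle_seat between -0.006 and 0.006 m and z of tube_mid in the frame of cradle_seat between -0.005 and 0.005 m and angle between the z axis of tube and the x axis of cradle, either way round below 0.1 rad and linear speed of each of tube, carton below 0.02 m/s and angular speed of each of tube, carton below 0.2 rad/s and (angle between carton's own x axis and vertical below 0.08 rad or angle between carton's own x axis and vertical above 3.0616 rad) and x of carton_mid in the frame of plinth between -0.025 and 0.025 m and y of carton_mid in the frame of plinth between -0.025 and 0.025 m and z of carton_mid in the frame of plinth between 0.07 and 0.08 m and (angle between the z axis of carton and the x axis of plinth, either way round below 0.25 rad or angle between the z axis of carton and the y axis of plinth, either way round below 0.25 rad) and contact force between carton and the fingers below 0.05 N), for 0.2 s.
At the end, for the whole second after the job is handed in: Tube at rest in both Vs: centre within 22 mm of the seat along the groove, 6 across, 5 in height, axis within 0.1 rad. Carton at rest on a small end on the plinth: upright within 0.08 rad, centre within 25 mm of the middle in plinth x and y, 5 in height, square to plinth within 0.25 rad (x of tube_mid in the frame of cradle_seat between -0.022 and 0.022 m and y of tube_mid in the frame of cradle_seat between -0.006 and 0.006 m and z of tube_mid in the frame of cradle_seat between -0.005 and 0.005 m and angle between the z axis of tube and the x axis of cradle, either way round below 0.1 rad and linear speed of each of tube, carton below 0.02 m/s and angular speed of each of tube, carton below 0.2 rad/s and (angle between carton's own x axis and vertical below 0.08 rad or angle between carton's own x axis and vertical above 3.0616 rad) and x of carton_mid in the frame of plinth between -0.025 and 0.025 m and y of carton_mid in the frame of plinth between -0.025 and 0.025 m and z of carton_mid in the frame of plinth between 0.07 and 0.08 m and (angle between the z axis of carton and the x axis of plinth, either way round below 0.25 rad or angle between the z axis of carton and the y axis of plinth, either way round below 0.25 rad)); the robot touches nothing.
It fails at once if the tube is dropped or knocked over (faster than 0.7 m/s with no finger touching it) (linear speed of tube above 0.7 m/s and contact force between tube and the fingers below 0.05 N).
It fails at once if the carton is dropped or knocked over (faster than 0.7 m/s with no finger touching it) (linear speed of carton above 0.7 m/s and contact force between carton and the fingers below 0.05 N).
It fails at once if one of the other loose goods is moved more than 30 mm (distance of any of brass_coupling, blue_fitting, tape_roll, white_elbow, grey_socket, mug, wrench from where it was at the start of the episode above 0.03 m).
It also fails if it takes over 72 s, if anything falls off the work surface, if the arm or the gripper's body presses on something with over 40 N, if the wrist force passes 120 N, or if a joint passes its speed limit or range.

ROBOT

A 7-joint arm with a two-finger parallel gripper is mounted at the origin on the work surface. World frame = base frame: x ahead of the robot, y to its left, z up, the work surface at z = 0. Lengths are in m, angles in rad, forces in N, time in s.
With the tool pointing down it reaches from about 0.4 to 0.75 m from the base axis. Payload 19.5 kg.
Tool frame: the origin (TCP) lies midway between the tips of the shut fingers; the grasp point (between the pads) lies 19 mm behind it; z points along the fingers, y is the line along which they close (so a half turn about z gives the same grasp; the last joint's range is limited). The gripper opens to 85 mm and grips with 20 to 120 N. Pads are 22 mm wide; open, the fingers measure 114 mm over their backs; the gripper's body (76 mm by 85 mm) begins 54 mm behind the grasp point. The pads swing forward as they close: fully open they stand 13 mm farther back than shut.
Start: joints at [1.117, 0.707, -0.028, 1.485, 0.022, 0.951, -0.075], TCP at [0.23, -0.527, 0.231] pointing down, gripper open.
Joint ranges: [-2.71, 2.71], [-0.32, 2.16], [-1.57, 1.52], [0, 2.45], [-1.46, 4.6], [0, 2.02], [-2.83, 2.83]. Speed limits (rad/s): [1.89, 1.89, 2.57, 2.57, 3.01, 3.01, 3.01].

INTERFACE

Orientations are given as a 3x3 rotation matrix whose columns are the frame's x, y, z axes.
In Python, from station import robot gives the robot as it stands.
- The arm moves only by the tool move_arm, never from a script. Its arguments are lists of equal length, an entry for each row: "xyz": the shift along the tool's x, y, z in mm, a list of three; "turn": the turn, a rotation vector about the tool's x, y, z in degrees, a list of three; "hand": the closure, from 0 (fully open) to 1 (shut). A call has 1 to 20 rows; each row shifts and turns the commanded pose from where the row before left it, along the tool's axes as they then stand; what a row does not reach is not made up. A row lasts 1/12 s, in which the tool goes at most 41.7 mm and 7.16 degrees, less where a joint would pass 70% of its speed; a pose out of reach is approached as far as the arm can. A call is refused whole if a number of a shift passes 41.7 or a number of a turn 7.16, either way. A call with a gripper value outside its range is refused whole. The fingers move at their own pace and stop on an object; "squeeze" is the grip in N (left out, the last holds). Time passes only in rows, so rows that do not move let the fingers close. It gives the time, the measured TCP pose, the force, the opening and the grip force at its end, in the units of the state.
- robot.observe(): the state, without advancing time (a new reading comes with each control period).
- robot.camera(name): name is "scene" or "top" or "wrist"; returns a dict with "color" (480x640x3 uint8, red, green, blue), "z_map" (480x640 float32, m along the optical axis (not along the pixel's ray), 0 where there is no reading), "fx", "fy", "cx", "cy" (pixels), "k1" (the pictures are not rectified: a ray, as slopes to the right and down, at radius r is drawn at 1 + k1 r^2 times it, then the intrinsics apply), "extrinsics" (4x4, takes a point from world to camera coordinates). Camera axes: x right, y down, z forward; pixel columns grow to the right and rows downward; lengths in m; the calibration is good to about 2 mm. A picture is of the moment at which its call begins.
- robot.hand_in(): hands the job in; it is judged then, once.
Trained networks look in a picture, given as the dict that the camera call returned (one of the last four; its "shot" number tells which), for a name from the list of things; names that differ only in an ending like _2 or _b are one class to them, and where a whole thing is asked for, a point or a joint stands for the part that bears it (a point fixed in the world has none). Each returns a list of dicts, best first, with "confidence" (0 to 1); they miss things now and then, are a little off and sometimes report something else, mostly with a low value. They report only what shows in the picture. A call takes as long as a camera call. They do not tell look-alikes from the thing itself.
- robot.boxes_of(target, picture): "rect" ([centre column, centre row, width, height] in pixels, round what is visible of it).
- robot.outline_of(target, picture): "region" (480x640 bool, what is visible of it) and "rect" ([centre column, centre row, width, height] in pixels, round what is visible of it).
- robot.tip_of(target, picture): "location" ([row, column] in pixels: a listed point, or the origin of a listed thing).
The state is a dict: "t": time; "joint_pos": joint angles; "joint_vel": joint speeds; "tau": joint torques, N m; "tcp_pos": TCP position; "orientation": TCP orientation; "contact_force": force on the tool from outside, world axes, zero at the start; "moment": the same for the moment, N m; "opening": finger opening in m; "grasp_force": force on a finger pad.
Only numpy, scipy, OpenCV 4.12 (cv2) and the standard library are available. Lean on these libraries where they do the work, as an engineer would, in place of code of your own. Each camera call takes 0.05 s, during which the arm holds its last target. There are 200 camera calls.

## Working session

There is one attempt and no reset: what is moved stays moved. The work goes in short steps, Python scripts to look and compute and a tool call to move; the robot and the scene stay as the last step left them, time stands still between calls to the robot, and variables do not carry over. Pictures are saved under pics/ and viewed, at most 10 in all, crops included, and the job is handed in when it is done.

Besides the shell and the picture viewer there is one more tool, called after "Call:" as a command line: name --argument value ..., lists and objects as JSON in quotes. move_arm: Moves the arm, as the interface text tells. Its arguments: {"type":"object","properties":{"xyz":{"type":"array"},"turn":{"type":"array"},"hand":{"type":"array"},"squeeze":{"type":"number"}},"required":["xyz","turn","hand"]}

```bash
ls; mkdir -p pics; cat > h.py <<'E'
import numpy as np, cv2
from station import robot
def world(p, px):
    """pixels Nx2 (col,row) + z_map -> world points"""
    px=np.atleast_2d(px).astype(float); z=p['z_map'][px[:,1].round().astype(int),px[:,0].round().astype(int)]
    return ray(p,px,z), z
def slopes(p,px):
    d=np.stack([(px[:,0]-p['cx'])/p['fx'],(px[:,1]-p['cy'])/p['fy']],1); u=d.copy()
    for _ in range(20): u=d/(1+p['k1']*(u**2).sum(1,keepdims=True))
    return u
def ray(p,px,z):
    u=slopes(p,px); c=np.c_[u*z[:,None],z]; E=p['extrinsics']
    return (c-E[:3,3])@E[:3,:3]
def cloud(p):
    r,c=np.nonzero(p['z_map']>0); px=np.c_[c,r]
    return world(p,px)[0],px
E
cat > a.py <<'E'
from h import *
s=robot.observe(); print(s['t'],s['tcp_pos'],s['orientation'])
for n in ['scene','top']:
    p=robot.camera(n); cv2.imwrite(f'pics/{n}0.png',p['color'][:,:,::-1])
    np.save(f'{n}0.npy',p,allow_pickle=True)
    E=p['extrinsics']; print(n,'cam at',(-E[:3,:3].T@E[:3,3]).round(3),'fwd',E[2,:3].round(2))
    for t in ['tube','carton','plinth','cradle','brass_coupling','blue_fitting','tape_roll','white_elbow','grey_socket','mug','wrench']:
        for o in robot.outline_of(t,p)[:3]:
            m=o['region']&(p['z_map']>0); r,c=np.nonzero(m)
            if len(r)<5: continue
            w=world(p,np.c_[c,r])[0]
            print(t,round(o['confidence'],2),np.array(o['rect']).round(),'med',np.median(w,0).round(3),'lo',np.percentile(w,3,axis=0).round(3),'hi',np.percentile(w,97,axis=0).round(3), p['color'][m].mean(0).round())
E
python3 a.py
```

```text
pics
0.0 [ 0.23004431 -0.52669524  0.23082413] [[ 9.16410963e-01  4.00238345e-01 -4.63458636e-04]
 [ 4.00238613e-01 -9.16410423e-01  9.94874726e-04]
 [-2.65313104e-05 -1.09720815e-03 -9.99999398e-01]]
scene cam at [ 1.246 -0.338  0.616] fwd [-0.76  0.33 -0.56]
tube 0.65 [192. 234.  33.  73.] med [ 0.452 -0.24   0.105] lo [ 0.429 -0.256  0.029] hi [ 0.457 -0.22   0.161] [84. 88. 94.]
carton 0.78 [434. 215.  57.  39.] med [0.476 0.265 0.031] lo [0.433 0.221 0.002] hi [0.493 0.328 0.035] [106. 125. 155.]
carton 0.7 [377. 197.  49.  38.] med [0.35  0.193 0.031] lo [0.285 0.166 0.003] hi [0.389 0.235 0.035] [195. 127.  88.]
carton 0.68 [461. 246.  40.  48.] med [0.605 0.24  0.032] lo [0.541 0.202 0.003] hi [0.642 0.303 0.035] [131.  97. 159.]
plinth 0.65 [192. 280.  77.  62.] med [ 0.481 -0.264  0.02 ] lo [ 0.403 -0.308  0.004] hi [ 0.516 -0.203  0.023] [165. 116.  70.]
cradle 0.8 [333. 249.  62.  40.] med [0.504 0.01  0.013] lo [ 0.457 -0.04   0.001] hi [0.529 0.065 0.045] [173. 174. 171.]
cradle 0.71 [208. 385. 122.  68.] med [ 0.709 -0.289  0.007] lo [ 0.686 -0.373  0.001] hi [ 0.726 -
[... 2199 characters left out ...]
[0.745 0.117 0.008] hi [0.777 0.151 0.053] [151. 126.  56.]
white_elbow 0.73 [238. 186.  20.  40.] med [0.67  0.146 0.05 ] lo [0.643 0.131 0.018] hi [0.703 0.165 0.054] [168. 167. 165.]
grey_socket 0.77 [386. 195.  28.  32.] med [ 0.636 -0.156  0.063] lo [ 0.618 -0.179  0.002] hi [ 0.662 -0.136  0.068] [87. 90. 92.]
grey_socket 0.18 [366. 150.  23.  30.] med [ 0.733 -0.115  0.059] lo [ 0.719 -0.136  0.008] hi [ 0.759 -0.095  0.063] [ 26.  78. 149.]
mug 0.96 [172. 162.  59.  46.] med [0.724 0.278 0.048] lo [0.685 0.234 0.004] hi [0.757 0.332 0.091] [120. 120. 116.]
wrench 0.94 [447. 171.  84.  20.] med [ 0.701 -0.283  0.007] lo [ 0.68  -0.372  0.001] hi [ 0.716 -0.207  0.011] [155. 156. 157.]
```

```bash
cat > b.py <<'E'
from h import *
P=[np.load(f'{n}0.npy',allow_pickle=True).item() for n in ['scene','top']]
def rect(w): 
    (c,s,a)=cv2.minAreaRect((w[:,:2]*1000).astype(np.float32)); return np.round(c,1),np.round(s,1),round(a,1),len(w)
for n,p in zip(['scene','top'],P):
    w,px=cloud(p); col=p['color'][px[:,1],px[:,0]].astype(int)
    def sel(lo,hi): return ((w>lo)&(w<hi)).all(1)
    print(n,'tube',rect(w[sel([.38,-.3,.155],[.5,-.18,.17])]), np.median(w[sel([.38,-.3,.155],[.5,-.18,.17])],0))
    m=sel([.38,-.33,.03],[.5,-.17,.15]); print(' side',w[m].min(0).round(3),w[m].max(0).round(3))
    m=sel([.36,-.34,.014],[.55,-.17,.027]); print(' plinth',rect(w[m]),np.median(w[m,2]))
    m=sel([.42,-.07,.006],[.56,.09,.018]); print(' cradle base',rect(w[m]),np.median(w[m,2]))
    m=sel([.42,-.07,.030],[.56,.09,.06]); print(' Vs',rect(w[m]),w[m].min(0).round(3),w[m].max(0).round(3))
    m=sel([.40,.19,.027],[.52,.36,.045])&(col[:,2]>col[:,0]-15); print(' carton',rect(w[m]),np.median(w[m,2]))
    m=sel([.3,-.4,-.01],[.9,.4,.008])&(np.abs(w[:,1])>0.05); print(' floor',np.median(w[m,2]))
cv2.imwrite('pics/v.png',np.vstack([np.hstack([P[0]['color'][150:450,100:600],]),P[1]['color'][100:400,100:600]])[:,:,::-1])
E
python3 b.py
```

```text
scene tube (array([ 437.1, -237.7]), array([39. , 39.7]), 64.5, 261) [ 0.4415791  -0.23820922  0.16041705]
 side [ 0.432 -0.258  0.03 ] [ 0.46  -0.218  0.15 ]
 plinth (array([ 455. , -254.8]), array([126.5, 109.8]), 1.3, 2226) 0.020594890312502674
 cradle base (array([496.7,  13.3]), array([ 62.7, 110.2]), 7.4, 906) 0.012545554814692278
 Vs (array([495.6,  13.6]), array([36.7, 75.9]), 6.9, 233) [ 0.474 -0.025  0.03 ] [0.518 0.051 0.049]
 carton (array([459.9, 276. ]), array([ 62.1, 113.6]), 6.7, 803) 0.032781848889159894
 floor 0.0007129329522574708
top tube (array([ 433.8, -237.3]), array([38.1, 39.2]), 80.7, 432) [ 0.43344612 -0.23724095  0.16086907]
 side [ 0.414 -0.239  0.031] [ 0.454 -0.217  0.15 ]
 plinth (array([ 450.9, -255. ]), array([120. , 112.4]), 1.4, 2582) 0.020542660844077534
 cradle base (array([500.8,  12.5]), array([118.8, 117.7]), 82.2, 1383) 0.01267841660967451
 Vs (array([492.1,  14.2]), array([36.6, 72.1]), 7.3, 238) [ 0.47  -0.024  0.03 ] [0.513 0.052 0.049]
 carton (array([457.2, 276.4]), array([ 58.9, 110.4]), 6.5, 1556) 0.03299202993987866
 floor 0.0006243459333909276
```

View pics/v.png

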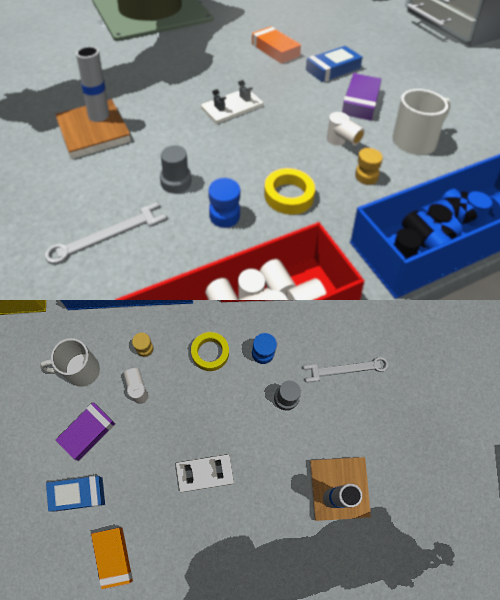

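```bash
cat >> h.py <<'E'
from scipy.linalg import logm, expm
from scipy.spatial.transform import Rotation as Ro
def ori(az,tilt):
    """tool x leans along azimuth az (deg); tool z = down tilted by tilt deg toward az"""
    a,t=np.radians([az,tilt]); h=np.array([np.cos(a),np.sin(a),0]); d=np.array([0,0,-1.])
    z=h*np.sin(t)+d*np.cos(t); x=h*np.cos(t)-d*np.sin(t); return np.c_[x,np.cross(z,x),z]
def plan(az,tilt,g=None,tcp=None,n=None,back=0):
    """one row (repeated n times) to bring grasp point to g (or TCP to tcp), backed off along tool z by back m"""
    s=robot.observe(); R=ori(az,tilt); p=np.array(tcp) if tcp is not None else np.array(g)+0.019*R[:,2]
    p=p-back*R[:,2]
    A=np.eye(4);A[:3,:3]=s['orientation'];A[:3,3]=s['tcp_pos'];B=np.eye(4);B[:3,:3]=R;B[:3,3]=p
    L=np.real(logm(np.linalg.inv(A)@B)); 
    if n is None: n=int(np.ceil(max(np.linalg.norm(L[:3,3])/.030,np.degrees(np.linalg.norm([L[2,1],L[0,2],L[1,0]]))/6.5,1)))
    T=expm(L/n); print('rows',n,'xyz',(T[:3,3]*1000).round(1).tolist(),'turn',np.degrees(Ro.from_matrix(T[:3,:3]).as_rotvec()).round(2).tolist(),'target tcp',p.round(3))
def st():
    s=robot.observe(); R=s['orientation']; print('t',round(s['t'],2),'tcp',s['tcp_pos'].round(4) if hasattr(s['tcp_pos'],'round') else s['tcp_pos'],'q',np.round(s['joint_pos'],2),'open',s['opening'],'grip',s['grasp_force'],'F',np.round(s['contact_force'],1))
    R=np.array(R); print('z',R[:,2].round(3),'x',R[:,0].round(3),'y',R[:,1].round(3))
E
python3 -c "
from h import *
plan(62,0,tcp=[.36,-.40,.30]); plan(62,60,tcp=[.36,-.40,.30]); plan(62,60,tcp=[.36,-.40,.22])"
```

```text
rows 7 xyz [26.3, -2.0, -9.8] turn [-0.0, -0.0, -5.49] target tcp [ 0.36 -0.4   0.3 ]
rows 11 xyz [18.5, -1.8, 2.3] turn [1.82, 5.24, -3.16] target tcp [ 0.36 -0.4   0.3 ]
rows 11 xyz [15.1, -0.9, 9.0] turn [1.82, 5.24, -3.16] target tcp [ 0.36 -0.4   0.22]
```

Call:
move_arm --xyz '[[18.5,-1.8,2.3],[18.5,-1.8,2.3],[18.5,-1.8,2.3],[18.5,-1.8,2.3],[18.5,-1.8,2.3],[18.5,-1.8,2.3],[18.5,-1.8,2.3],[18.5,-1.8,2.3],[18.5,-1.8,2.3],[18.5,-1.8,2.3],[18.5,-1.8,2.3],[0,0,0],[0,0,0]]' --turn '[[1.8,5.2,-3.2],[1.8,5.2,-3.2],[1.8,5.2,-3.2],[1.8,5.2,-3.2],[1.8,5.2,-3.2],[1.8,5.2,-3.2],[1.8,5.2,-3.2],[1.8,5.2,-3.2],[1.8,5.2,-3.2],[1.8,5.2,-3.2],[1.8,5.2,-3.2],[0,0,0],[0,0,0]]' --hand '[0,0,0,0,0,0,0,0,0,0,0,0,0]'

```text
t: 2.28
tcp_pos: [0.3592, -0.3997, 0.2982]
orientation: [[0.236, 0.884, 0.403], [0.452, -0.467, 0.76], [0.86, 0.003, -0.51]]
contact_force: [-1.0, -0.4, -1.0]
opening: 0.0856
grasp_force: 0.0
```

```bash
python3 -c "
from h import *
st()
for a in (40,62,80,97): plan(a,60,g=[.4355,-.2375,.09],back=.1)"
```

```text
t 2.28 tcp [ 0.3592 -0.3997  0.2982] q [ 1.4   1.02 -0.61  1.14 -0.4   1.59  0.52] open 0.08563201213020016 grip 0.0 F [-1.  -0.4 -1. ]
z [ 0.403  0.76  -0.51 ] x [0.236 0.452 0.86 ] y [ 0.884 -0.467  0.003]
rows 7 xyz [-12.9, -7.7, 25.3] turn [-2.72, 0.08, 1.62] target tcp [ 0.382 -0.283  0.13 ]
rows 7 xyz [-12.8, -1.3, 25.5] turn [-0.0, 0.09, 0.03] target tcp [ 0.403 -0.299  0.13 ]
rows 7 xyz [-12.7, 4.0, 25.7] turn [2.22, 0.09, -1.27] target tcp [ 0.423 -0.307  0.13 ]
rows 8 xyz [-11.1, 7.9, 22.5] turn [3.77, 0.08, -2.18] target tcp [ 0.444 -0.307  0.13 ]
```

Call:
move_arm --xyz '[[-12.8,-1.3,25.5],[-12.8,-1.3,25.5],[-12.8,-1.3,25.5],[-12.8,-1.3,25.5],[-12.8,-1.3,25.5],[-12.8,-1.3,25.5],[-12.8,-1.3,25.5],[0,0,0],[0,0,0]]' --turn '[[0,0,0],[0,0,0],[0,0,0],[0,0,0],[0,0,0],[0,0,0],[0,0,0],[0,0,0],[0,0,0]]' --hand '[0,0,0,0,0,0,0,0,0]'

```text
t: 3.03
tcp_pos: [0.4019, -0.2997, 0.1307]
orientation: [[0.235, 0.885, 0.402], [0.453, -0.466, 0.76], [0.86, 0.003, -0.51]]
contact_force: [-0.3, -0.5, 0.6]
opening: 0.0854
grasp_force: 0.0
```

```bash
python3 -c "
from h import *
st()
p=robot.camera('wrist'); cv2.imwrite('pics/w1.png',p['color'][:,:,::-1]); w,px=cloud(p)
for z in (.05,.08,.11,.14):
    m=(abs(w[:,2]-z)<.012)&(abs(w[:,0]-.435)<.04)&(abs(w[:,1]+.238)<.04)
    v=w[m]
    if len(v)<20: print(z,len(v)); continue
    # circle fit radius 20
    from scipy.optimize import least_squares
    f=least_squares(lambda c:np.hypot(v[:,0]-c[0],v[:,1]-c[1])-.02,[.435,-.2375],loss='soft_l1',f_scale=.001)
    print(z,len(v),f.x.round(4),np.abs(f.fun).mean())
plan(62,60,g=[.4355,-.2375,.092])"
```

```text
t 3.03 tcp [ 0.4019 -0.2997  0.1307] q [ 1.33  1.18 -0.62  1.54 -0.39  1.06  0.71] open 0.08543693132250935 grip 0.0 F [-0.3 -0.5  0.6]
z [ 0.402  0.76  -0.51 ] x [0.235 0.453 0.86 ] y [ 0.885 -0.466  0.003]
0.05 976 [ 0.4341 -0.2385] 0.0002492770197184618
0.08 1245 [ 0.434  -0.2387] 0.000303717113609234
0.11 1817 [ 0.4342 -0.2385] 0.0003039498671220623
0.14 2451 [ 0.4342 -0.2385] 0.00030100127866554286
rows 4 xyz [0.6, 0.0, 25.1] turn [-0.01, 0.18, 0.08] target tcp [ 0.443 -0.223  0.082]
```

View pics/w1.png

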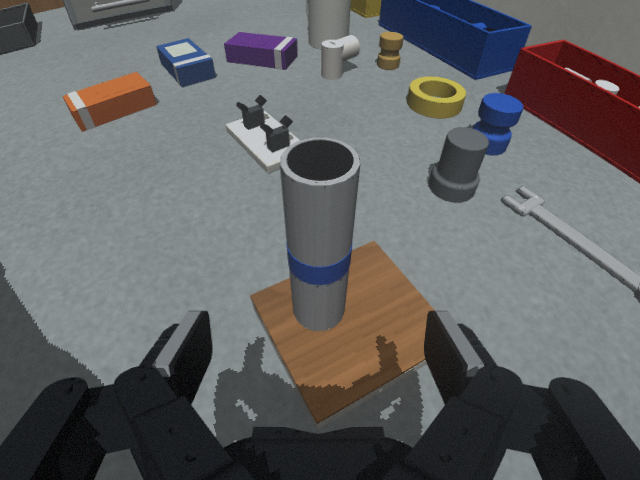

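Call:
move_arm --xyz '[[0.5,-0.2,25],[0.5,-0.2,25],[0.5,-0.2,25],[0.5,-0.2,24],[0,0,0],[0,0,0],[0,0,0],[0,0,0],[0,0,0],[0,0,0],[0,0,0],[0,0,0],[0,0,0],[0,0,0]]' --turn '[[0,0.2,0],[0,0.2,0],[0,0.2,0],[0,0.2,0],[0,0,0],[0,0,0],[0,0,0],[0,0,0],[0,0,0],[0,0,0],[0,0,0],[0,0,0],[0,0,0],[0,0,0]]' --hand '[0,0,0,0,0,0.3,0.5,0.6,0.8,1,1,1,1,1]' --squeeze 90

```text
t: 4.25
tcp_pos: [0.4423, -0.2236, 0.0837]
orientation: [[0.227, 0.884, 0.408], [0.441, -0.467, 0.766], [0.868, 0.006, -0.496]]
contact_force: [0.1, -4.2, 7.1]
opening: 0.0378
grasp_force: 89.4
```

```bash
python3 -c "
from h import *
st()
"
```

```text
t 4.25 tcp [ 0.4423 -0.2236  0.0837] q [ 1.25  1.26 -0.67  1.69 -0.45  0.8   0.76] open 0.03775118095942544 grip 89.39788699150085 F [ 0.1 -4.2  7.1]
z [ 0.408  0.766 -0.496] x [0.227 0.441 0.868] y [ 0.884 -0.467  0.006]
```

Call:
move_arm --xyz '[[9,0,-5],[18,0,-10],[22,0,-12.5],[22,0,-12.5],[22,0,-12.5],[22,0,-12.5],[22,0,-12.5],[0,0,0]]' --turn '[[0,0,0],[0,0,0],[0,0,0],[0,0,0],[0,0,0],[0,0,0],[0,0,0],[0,0,0]]' --hand '[1,1,1,1,1,1,1,1]'

```text
t: 4.92
tcp_pos: [0.4423, -0.2221, 0.2449]
orientation: [[0.225, 0.885, 0.408], [0.444, -0.466, 0.765], [0.867, 0.009, -0.498]]
contact_force: [0.7, -0.5, 0.3]
opening: 0.0379
grasp_force: 90.3
```

```bash
python3 -c "
from h import *
st()
for n in ('wrist','top'):
    p=robot.camera(n)
    w,px=cloud(p)
    m=(w[:,2]>.009)&(w[:,2]<.0165)&(abs(w[:,0]-.495)<.045)&(abs(w[:,1]-.014)<.07)
    mask=np.zeros((480,640),np.uint8); mask[px[m,1],px[m,0]]=1
    k,l,s_,_=cv2.connectedComponentsWithStats(mask); print(s_[1:,4])
    i=1+np.argmax(s_[1:,4]); v=w[l[px[:,1],px[:,0]]==i]; print(n,cv2.minAreaRect((v[:,:2]*1000).astype(np.float32)),len(v))
    m=(w[:,2]>.040)&(w[:,2]<.056)&(abs(w[:,0]-.495)<.04)&(abs(w[:,1]-.014)<.06); v=w[m]; print(' Vtops',cv2.minAreaRect((v[:,:2]*1000).astype(np.float32)),len(v),v.min(0),v.max(0))
plan(97.1,-29.8,g=[.493,.014,.15])
plan(97.1,-29.8,g=[.493,.014,.15],n=18)
"
```

```text
t 4.92 tcp [ 0.4423 -0.2221  0.2449] q [ 1.27  0.97 -0.73  1.69 -0.52  0.99  0.6 ] open 0.03788494272793667 grip 90.32683968544006 F [ 0.7 -0.5  0.3]
z [ 0.408  0.765 -0.498] x [0.225 0.444 0.867] y [ 0.885 -0.466  0.009]
[167]
wrist ((460.9366760253906, 41.097557067871094), (48.371368408203125, 13.439935684204102), 78.98538208007812) 167Traceback (most recent call last):
  File "<string>", line 11, in <module>
    m=(w[:,2]>.040)&(w[:,2]<.056)&(abs(w[:,0]-.495)<.04)&(abs(w[:,1]-.014)<.06); v=w[m]; print(' Vtops',cv2.minAreaRect((v[:,:2]*1000).astype(np.float32)),len(v),v.min(0),v.max(0))
                                                                                                                                                                  ~~~~~^^^
    return umr_minimum(a, axis, None, out, keepdims, initial, where)
ValueError: zero-size array to reduction operation minimum which has no identity
```

```bash
python3 -c "
from h import *
for n in ('top','scene'):
    p=robot.camera(n)
    w,px=cloud(p)
    m=(w[:,2]>.009)&(w[:,2]<.0165)&(abs(w[:,0]-.495)<.045)&(abs(w[:,1]-.014)<.07)
    mask=np.zeros((480,640),np.uint8); mask[px[m,1],px[m,0]]=1
    k,l,s_,_=cv2.connectedComponentsWithStats(mask)
    i=1+np.argmax(s_[1:,4]); v=w[l[px[:,1],px[:,0]]==i]; print(n,cv2.minAreaRect((v[:,:2]*1000).astype(np.float32)),len(v))
    m=(w[:,2]>.040)&(w[:,2]<.056)&(abs(w[:,0]-.495)<.04)&(abs(w[:,1]-.014)<.06); v=w[m]; print(' Vtops',cv2.minAreaRect((v[:,:2]*1000).astype(np.float32)),len(v))
    t=robot.outline_of('tube',p)
    if t:
        r,c=np.nonzero(t[0]['region']&(p['z_map']>0)); v=world(p,np.c_[c,r])[0]; print(t[0]['confidence'],v.min(0),v.max(0))
plan(97.1,-29.8,g=[.493,.014,.15])
plan(97.1,-29.8,g=[.493,.014,.15],n=18)
"
```

```text
top ((492.1109313964844, 14.177799224853516), (60.281532287597656, 109.97468566894531), 7.305467128753662) 1344
 Vtops ((492.0675048828125, 14.164178848266602), (36.87027359008789, 72.12409210205078), 7.07974910736084) 138
0.93 [ 0.41226788 -0.25375967  0.18415965] [ 0.45188059 -0.21409876  0.32279066]
scene ((496.22955322265625, 14.022724151611328), (62.569480895996094, 111.11210632324219), 7.418854236602783) 819
 Vtops ((496.6572570800781, 14.282615661621094), (36.25041961669922, 73.23836517333984), 7.457000255584717) 112
0.64 [-0.66367397 -0.25461684 -0.12233701] [ 0.46466448 -0.04612589  0.31843871]
rows 15 xyz [14.1, -0.9, 12.9] turn [0.69, -5.8, -2.48] target tcp [0.494 0.005 0.134]
rows 18 xyz [11.8, -0.7, 10.6] turn [0.58, -4.83, -2.07] target tcp [0.494 0.005 0.134]
```

Call:
move_arm --xyz '[[11.8,-0.7,10.6],[11.8,-0.7,10.6],[11.8,-0.7,10.6],[11.8,-0.7,10.6],[11.8,-0.7,10.6],[11.8,-0.7,10.6],[11.8,-0.7,10.6],[11.8,-0.7,10.6],[11.8,-0.7,10.6],[11.8,-0.7,10.6],[11.8,-0.7,10.6],[11.8,-0.7,10.6],[11.8,-0.7,10.6],[11.8,-0.7,10.6],[11.8,-0.7,10.6],[11.8,-0.7,10.6],[11.8,-0.7,10.6],[11.8,-0.7,10.6],[0,0,0],[0,0,0]]' --turn '[[0.6,-4.8,-2.1],[0.6,-4.8,-2.1],[0.6,-4.8,-2.1],[0.6,-4.8,-2.1],[0.6,-4.8,-2.1],[0.6,-4.8,-2.1],[0.6,-4.8,-2.1],[0.6,-4.8,-2.1],[0.6,-4.8,-2.1],[0.6,-4.8,-2.1],[0.6,-4.8,-2.1],[0.6,-4.8,-2.1],[0.6,-4.8,-2.1],[0.6,-4.8,-2.1],[0.6,-4.8,-2.1],[0.6,-4.8,-2.1],[0.6,-4.8,-2.1],[0.6,-4.8,-2.1],[0,0,0],[0,0,0]]' --hand '[1,1,1,1,1,1,1,1,1,1,1,1,1,1,1,1,1,1,1,1]'

```text
t: 6.83
tcp_pos: [0.4918, -0.0041, 0.1531]
orientation: [[-0.077, 0.995, 0.059], [0.926, 0.093, -0.365], [-0.369, 0.026, -0.929]]
contact_force: [0.8, -0.2, -0.6]
opening: 0.0377
grasp_force: 90.3
```

```bash
cat > tube.py <<'E'
from h import *
st()
for n in ('top','scene'):
    p=robot.camera(n); t=robot.outline_of('tube',p)
    if t:
        m=cv2.erode(t[0]['region'].astype(np.uint8),np.ones((3,3)))>0
        r,c=np.nonzero(m&(p['z_map']>0)); v=world(p,np.c_[c,r])[0]; v=v[np.linalg.norm(v-np.median(v,0),axis=1)<.11]
        u,s,vt=np.linalg.svd(v-v.mean(0)); a=vt[0]*np.sign(vt[0][1]); pr=(v-v.mean(0))@a
        print(n,t[0]['confidence'],len(v),'axis',a.round(3),'az',np.degrees(np.arctan2(a[1],a[0])).round(1),'elev',np.degrees(np.arcsin(a[2])).round(1),'len',np.ptp(pr).round(3),'mid',(v.mean(0)+a*(pr.max()+pr.min())/2).round(4),'top z',np.percentile(v[:,2],98).round(4))
cv2.imwrite('pics/sc_%d.png'%int(robot.observe()['t']*100),p['color'][150:400,150:550,::-1])
E
python3 tube.py; ls pics; python3 -c "
from h import *
plan(97.2,-29.8,g=[.4925,.0142,.063],n=6)"
```

```text
t 6.83 tcp [ 0.4918 -0.0041  0.1531] q [-0.46  0.77  0.31  1.93  0.34  0.52 -0.44] open 0.03769766383136128 grip 90.34429907798767 F [ 0.8 -0.2 -0.6]
z [ 0.059 -0.365 -0.929] x [-0.077  0.926 -0.369] y [0.995 0.093 0.026]
top 0.62 1041 axis [-0.063  0.986  0.153] az 93.6 elev 8.8 len 0.085 mid [ 0.4905 -0.0278  0.1823] top z 0.1908
scene 0.96 898 axis [-0.041  0.995  0.089] az 92.4 elev 5.1 len 0.14 mid [ 0.5065 -0.0037  0.1776] top z 0.1909
sc_703.png
scene0.png
top0.png
v.png
w1.png
rows 6 xyz [9.5, 0.1, 15.6] turn [0.1, -1.36, -0.46] target tcp [0.494 0.005 0.047]
```

```bash
python3 -c "
from h import *
plan(97.2,-29.8,g=[.4925,.0142,.095],n=6)"
```

```text
rows 6 xyz [7.2, 0.2, 10.7] turn [0.1, -1.36, -0.46] target tcp [0.494 0.005 0.079]
```

Call:
move_arm --xyz '[[7.2,0.2,10.7],[7.2,0.2,10.7],[7.2,0.2,10.7],[7.2,0.2,10.7],[7.2,0.2,10.7],[7.2,0.2,10.7],[0,0,0],[0,0,0]]' --turn '[[0.1,-1.4,-0.5],[0.1,-1.4,-0.5],[0.1,-1.4,-0.5],[0.1,-1.4,-0.5],[0.1,-1.4,-0.5],[0.1,-1.4,-0.5],[0,0,0],[0,0,0]]' --hand '[1,1,1,1,1,1,1,1]'

```text
t: 7.7
tcp_pos: [0.4936, 0.0052, 0.0785]
orientation: [[-0.114, 0.992, 0.062], [0.858, 0.13, -0.496], [-0.5, -0.003, -0.866]]
contact_force: [0.0, -1.3, -0.6]
opening: 0.0376
grasp_force: 90.3
```

```bash
python3 tube.py; ls pics; python3 -c "
from h import *
plan(97.2,-29.8,g=[.4925,.0142,.063],n=4)"
```

```text
t 7.7 tcp [0.4936 0.0052 0.0785] q [-0.61  0.99  0.43  1.94  0.39  0.41 -0.58] open 0.03757947900271041 grip 90.3467345237732 F [ 0.  -1.3 -0.6]
z [ 0.062 -0.496 -0.866] x [-0.114  0.858 -0.5  ] y [ 0.992  0.13  -0.003]
top 0.85 884 axis [-0.098  0.995  0.008] az 95.6 elev 0.5 len 0.089 mid [ 0.4925 -0.0103  0.1111] top z 0.116
scene 0.69 790 axis [-0.065  0.998  0.003] az 93.7 elev 0.2 len 0.141 mid [0.5073 0.0112 0.1043] top z 0.1156
sc_703.png
sc_790.png
scene0.png
top0.png
v.png
w1.png
rows 4 xyz [4.0, -0.1, 7.2] turn [0.02, 0.05, 0.06] target tcp [0.494 0.005 0.047]
```

Call:
move_arm --xyz '[[4,0,7],[4,0,7],[4,0,7],[4,0,6.8],[0.5,0,0.9],[0.5,0,0.9],[0,0,0],[0,0,0]]' --turn '[[0,0,0],[0,0,0],[0,0,0],[0,0,0],[0,0,0],[0,0,0],[0,0,0],[0,0,0]]' --hand '[1,1,1,1,1,1,1,1]'

```text
t: 8.57
tcp_pos: [0.495, 0.0057, 0.0445]
orientation: [[-0.114, 0.991, 0.066], [0.858, 0.132, -0.497], [-0.501, 0.0, -0.865]]
contact_force: [6.8, 2.1, 16.6]
opening: 0.0377
grasp_force: 95.5
```

```bash
python3 tube.py; ls pics
```

```text
t 8.57 tcp [0.495  0.0057 0.0445] q [-0.62  1.06  0.44  1.94  0.39  0.34 -0.61] open 0.037748092493888157 grip 95.50009846687317 F [ 6.8  2.1 16.6]
z [ 0.066 -0.497 -0.865] x [-0.114  0.858 -0.501] y [0.991 0.132 0.   ]
top 0.59 851 axis [-0.084  0.996  0.014] az 94.8 elev 0.8 len 0.091 mid [ 0.4943 -0.01    0.0777] top z 0.0828
scene 0.69 809 axis [-0.046  0.999  0.002] az 92.6 elev 0.1 len 0.142 mid [0.5086 0.0116 0.0699] top z 0.0819
sc_703.png
sc_790.png
sc_876.png
scene0.png
top0.png
v.png
w1.png
```

Call:
move_arm --xyz '[[0,1,0],[0,0.5,0],[0,0,0],[0,0,0]]' --turn '[[0,0,0],[0,0,0],[0,0,0],[0,0,0]]' --hand '[1,1,1,1]' --squeeze 20

```text
t: 9.1
tcp_pos: [0.4954, 0.0057, 0.0443]
orientation: [[-0.114, 0.991, 0.064], [0.858, 0.131, -0.497], [-0.502, -0.002, -0.865]]
contact_force: [1.0, 1.8, 15.1]
opening: 0.0378
grasp_force: 95.3
```

View pics/sc_876.png

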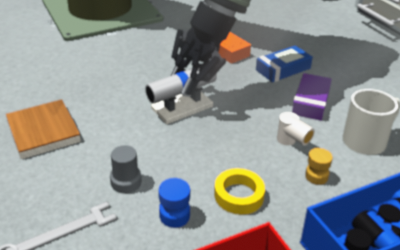

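Call:
move_arm --xyz '[[0,0,0],[0,0,0],[0,0,0],[0,0,0],[0,0,0],[0,0,0],[0,0,0],[0,0,0]]' --turn '[[0,0,0],[0,0,0],[0,0,0],[0,0,0],[0,0,0],[0,0,0],[0,0,0],[0,0,0]]' --hand '[0.6,0.55,0.5,0.4,0.3,0.2,0.1,0]'

```text
t: 9.77
tcp_pos: [0.495, 0.0059, 0.0441]
orientation: [[-0.115, 0.991, 0.063], [0.858, 0.131, -0.497], [-0.501, -0.003, -0.866]]
contact_force: [-0.9, -0.9, 0.0]
opening: 0.0845
grasp_force: 0.0
```

```bash
python3 tube.py
```

```text
t 9.77 tcp [0.495  0.0059 0.0441] q [-0.62  1.06  0.44  1.93  0.39  0.35 -0.61] open 0.08449551392281396 grip 0.0 F [-0.9 -0.9  0. ]
z [ 0.063 -0.497 -0.866] x [-0.115  0.858 -0.501] y [ 0.991  0.131 -0.003]
scene 0.73 938 axis [-0.11   0.99   0.088] az 96.3 elev 5.1 len 0.108 mid [ 0.509  -0.0048  0.0718] top z 0.0817
```

Call:
move_arm --xyz '[[0,0,-10],[0,0,-20],[0,0,-25],[0,0,-25],[0,0,-25],[0,0,-25],[0,0,-20],[0,0,0]]' --turn '[[0,0,0],[0,0,0],[0,0,0],[0,0,0],[0,0,0],[0,0,0],[0,0,0],[0,0,0]]' --hand '[0,0,0,0,0,0,0,0]'

```text
t: 10.63
tcp_pos: [0.4861, 0.0829, 0.1771]
orientation: [[-0.115, 0.991, 0.067], [0.859, 0.133, -0.494], [-0.498, 0.001, -0.867]]
contact_force: [0.6, 0.0, 0.3]
opening: 0.0855
grasp_force: 0.0
```

```bash
python3 tube.py; python3 - <<'E'
from h import *
p=robot.camera('wrist'); w,px=cloud(p)
m=(w[:,2]>.066)&(w[:,2]<.09)&(abs(w[:,0]-.495)<.035)&(abs(w[:,1]-.014)<.1); print('wrist tube',cv2.minAreaRect((w[m][:,:2]*1000).astype(np.float32)),np.percentile(w[m][:,2],98))
p=robot.camera('top'); w,px=cloud(p)
col=p['color'][px[:,1],px[:,0]].astype(int)
m=((w>[.40,.19,.027])&(w<[.52,.36,.045])).all(1)&(col[:,2]>col[:,0]-15); print('carton',cv2.minAreaRect((w[m][:,:2]*1000).astype(np.float32)))
m=((w>[.36,-.34,.014])&(w<[.55,-.17,.027])).all(1); print('plinth',cv2.minAreaRect((w[m][:,:2]*1000).astype(np.float32)))
cv2.imwrite('pics/top2.png',p['color'][80:400,100:540,::-1])
E
```

```text
t 10.63 tcp [0.4861 0.0829 0.1771] q [-0.74  0.81  0.39  1.8   0.32  0.76 -0.56] open 0.08550121164082893 grip 0.0 F [0.6 0.  0.3]
z [ 0.067 -0.494 -0.867] x [-0.115  0.859 -0.498] y [0.991 0.133 0.001]
top 0.64 1329 axis [-0.136  0.991  0.001] az 97.8 elev 0.1 len 0.137 mid [0.4908 0.0117 0.0773] top z 0.0825
scene 0.68 2634 axis [ 0.999  0.019 -0.044] az 1.1 elev -2.5 len 0.123 mid [ 0.4566 -0.2564  0.0199] top z 0.0227
wrist tube ((493.4378967285156, 12.6781005859375), (38.591163635253906, 141.85557556152344), 7.867399215698242) 0.08004372197720981
carton ((434.9562072753906, 274.2371826171875), (14.691813468933105, 109.98007202148438), 6.919958591461182)
plinth ((451.1163024902344, -255.30328369140625), (120.12001037597656, 112.51288604736328), 1.089272379875183)
```

```bash
python3 -c "
from h import *
plan(96.5,-30,g=[.4575,.2764,.021],back=.1)"
```

```text
rows 9 xyz [27.6, -0.3, -5.4] turn [0.04, 0.01, 0.11] target tcp [0.453 0.317 0.091]
```

Call:
move_arm --xyz '[[27.6,-0.3,-5.4],[27.6,-0.3,-5.4],[27.6,-0.3,-5.4],[27.6,-0.3,-5.4],[27.6,-0.3,-5.4],[27.6,-0.3,-5.4],[27.6,-0.3,-5.4],[27.6,-0.3,-5.4],[27.6,-0.3,-5.4],[0,0,0],[0,0,0]]' --turn '[[0,0,0.1],[0,0,0.1],[0,0,0.1],[0,0,0.1],[0,0,0.1],[0,0,0.1],[0,0,0.1],[0,0,0.1],[0,0,0.1],[0,0,0],[0,0,0]]' --hand '[0,0,0,0,0,0,0,0,0,0,0]'

```text
t: 11.85
tcp_pos: [0.4525, 0.3179, 0.0904]
orientation: [[-0.101, 0.993, 0.063], [0.859, 0.119, -0.498], [-0.502, 0.004, -0.865]]
contact_force: [0.5, -1.2, 0.0]
opening: 0.0852
grasp_force: 0.0
```

```bash
python3 - <<'E'
from h import *
st()
p=robot.camera('wrist'); w,px=cloud(p); cv2.imwrite('pics/w3.png',p['color'][:,:,::-1])
m=((w>[.40,.19,.027])&(w<[.515,.36,.040])).all(1)
mask=np.zeros((480,640),np.uint8); mask[px[m,1],px[m,0]]=1
k,l,s_,_=cv2.connectedComponentsWithStats(mask); i=1+np.argmax(s_[1:,4]); v=w[l[px[:,1],px[:,0]]==i]
(c,sz,a)=cv2.minAreaRect((v[:,:2]*1000).astype(np.float32)); print(c,sz,a,len(v),np.median(v[:,2]))
plan(96.5,-30,g=[c[0]/1000,c[1]/1000,.021])
E
```

```text
t 11.85 tcp [0.4525 0.3179 0.0904] q [-1.02  1.07  0.32  1.39  0.14  1.05 -0.78] open 0.08518851213049919 grip 0.0 F [ 0.5 -1.2  0. ]
z [ 0.063 -0.498 -0.865] x [-0.101  0.859 -0.502] y [0.993 0.119 0.004]
(457.8020324707031, 276.42681884765625) (58.53362274169922, 112.60245513916016) 5.808737277984619 11658 0.031773855252255484
rows 4 xyz [-0.0, -0.0, 25.0] turn [0.09, 0.03, 0.02] target tcp [0.459 0.267 0.005]
```

View pics/w3.png

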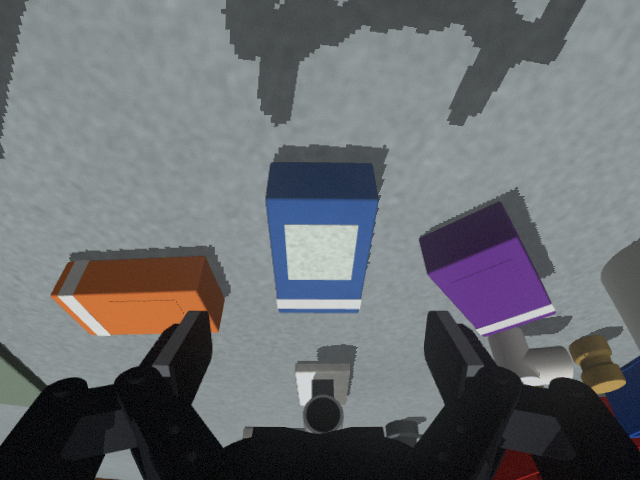

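Call:
move_arm --xyz '[[0,0,25],[0,0,25],[0,0,25],[0,0,24],[0,0,0],[0,0,0]]' --turn '[[0,0,0],[0,0,0],[0,0,0],[0,0,0],[0,0,0],[0,0,0]]' --hand '[0,0,0,0,0,0]'

```text
t: 12.4
tcp_pos: [0.4594, 0.2672, 0.0062]
orientation: [[-0.098, 0.993, 0.062], [0.859, 0.116, -0.498], [-0.502, 0.005, -0.865]]
contact_force: [-0.1, 0.8, 0.6]
opening: 0.0854
grasp_force: 0.0
```

Call:
move_arm --xyz '[[0,0,0],[0,0,0],[0,0,0],[0,0,0],[0,0,0],[0,0,0],[0,0,0],[0,0,0]]' --turn '[[0,0,0],[0,0,0],[0,0,0],[0,0,0],[0,0,0],[0,0,0],[0,0,0],[0,0,0]]' --hand '[0.1,0.2,0.3,0.4,0.6,0.8,0.8,0.8]' --squeeze 50

```text
t: 13.07
tcp_pos: [0.4596, 0.2692, 0.007]
orientation: [[-0.099, 0.993, 0.065], [0.86, 0.118, -0.496], [-0.5, 0.007, -0.866]]
contact_force: [-1.5, 3.7, 10.6]
opening: 0.0574
grasp_force: 53.3
```

```bash
python3 - <<'E'
from h import *
st()
s=robot.observe(); R=np.array(s['orientation']); np.save('c_in_tool.npy',R.T@(np.array([.4578,.2764,.016])-s['tcp_pos'])); print(np.load('c_in_tool.npy')*1000)
a=np.radians(96.2); print('axis in tool',R.T@[np.cos(a),np.sin(a),0])
E
```

```text
t 13.07 tcp [0.4596 0.2692 0.007 ] q [-0.97  1.17  0.32  1.52  0.16  0.81 -0.8 ] open 0.05737966541112999 grip 53.328988552093506 F [-1.5  3.7 10.6]
z [ 0.065 -0.496 -0.866] x [-0.099  0.86  -0.5  ] y [0.993 0.118 0.007]
[  1.87877354  -0.85118538 -11.42742598]
axis in tool [ 0.86606001  0.01013845 -0.49983725]
```

Call:
move_arm --xyz '[[-3,0,-5],[-8,0,-14],[-12.5,0,-21.5],[-12.5,0,-21.5],[-12.5,0,-21.5],[-12.5,0,-21.5],[-12.5,0,-21.5],[-12.5,0,-21.5],[0,0,0],[0,0,0]]' --turn '[[0,0,0],[0,0,0],[0,0,0],[0,0,0],[0,0,0],[0,0,0],[0,0,0],[0,0,0],[0,0,0],[0,0,0]]' --hand '[0.8,0.8,0.8,0.8,0.8,0.8,0.8,0.8,0.8,0.8]'

```text
t: 13.9
tcp_pos: [0.4586, 0.2684, 0.1783]
orientation: [[-0.099, 0.993, 0.065], [0.861, 0.118, -0.495], [-0.499, 0.007, -0.866]]
contact_force: [-0.9, 0.9, -2.3]
opening: 0.057
grasp_force: 54.2
```

```bash
cat > c.py <<'E'
from h import *
st()
s=robot.observe(); R=np.array(s['orientation'])
# carton mid and axis predicted from grasp
print('pred mid',(s['tcp_pos']+R@np.load('c_in_tool.npy')).round(4),'axis',(R@[.866,.01,-.5]).round(3))
for n in ('scene','top'):
    p=robot.camera(n); cv2.imwrite('pics/%s_%d.png'%(n,int(s['t']*100)),p['color'][60:460,80:580,::-1])
    w,px=cloud(p); col=p['color'][px[:,1],px[:,0]].astype(int)
    pm=s['tcp_pos']+R@np.load('c_in_tool.npy')
    m=(np.linalg.norm(w-pm,axis=1)<.08)&(col[:,2]>col[:,0]*1.5)&(col[:,2]>60); v=w[m]
    print(n,len(v),v.min(0).round(4) if len(v) else '',v.max(0).round(4) if len(v) else '')
E
python3 c.py; python3 -c "
from h import *
plan(91.2,60,tcp=[.45,-.25,.20],n=20)"; ls pics
```

```text
t 13.9 tcp [0.4586 0.2684 0.1783] q [-0.98  0.9   0.34  1.47  0.18  1.1  -0.71] open 0.05700943831722956 grip 54.2481529712677 F [-0.9  0.9 -2.3]
z [ 0.065 -0.495 -0.866] x [-0.099  0.861 -0.499] y [0.993 0.118 0.007]
pred mid [0.4568 0.2756 0.1872] axis [-0.108  0.994  0.001]
scene 463 [0.4272 0.2182 0.1734] [0.494  0.3336 0.2057]
top 973 [0.4269 0.217  0.1739] [0.4882 0.3196 0.2071]
rows 20 xyz [-27.7, -2.2, -7.6] turn [-0.07, 4.5, 0.3] target tcp [ 0.45 -0.25  0.2 ]
sc_1083.png
sc_703.png
sc_790.png
sc_876.png
sc_996.png
scene0.png
scene_1390.png
top0.png
top2.png
top_1390.png
v.png
w1.png
w3.png
```

Call:
move_arm --xyz '[[-19.8,-1.6,-5.4],[-19.8,-1.6,-5.4],[-19.8,-1.6,-5.4],[-19.8,-1.6,-5.4],[-19.8,-1.6,-5.4],[-19.8,-1.6,-5.4],[-19.8,-1.6,-5.4],[-19.8,-1.6,-5.4],[-19.8,-1.6,-5.4],[-19.8,-1.6,-5.4],[-19.8,-1.6,-5.4],[-19.8,-1.6,-5.4],[-19.8,-1.6,-5.4],[-19.8,-1.6,-5.4],[0,0,0]]' --turn '[[0,3.2,0.2],[0,3.2,0.2],[0,3.2,0.2],[0,3.2,0.2],[0,3.2,0.2],[0,3.2,0.2],[0,3.2,0.2],[0,3.2,0.2],[0,3.2,0.2],[0,3.2,0.2],[0,3.2,0.2],[0,3.2,0.2],[0,3.2,0.2],[0,3.2,0.2],[0,0,0]]' --hand '[0.8,0.8,0.8,0.8,0.8,0.8,0.8,0.8,0.8,0.8,0.8,0.8,0.8,0.8,0.8]'

```text
t: 15.25
tcp_pos: [0.459, 0.0058, 0.292]
orientation: [[-0.061, 0.998, -0.006], [0.965, 0.061, 0.256], [0.256, 0.01, -0.967]]
contact_force: [0.4, -2.3, -1.8]
opening: 0.0574
grasp_force: 54.2
```

```bash
python3 -c "
from h import *
st()
plan(91.2,60,tcp=[.45,-.25,.20],n=16)"
```

```text
t 15.25 tcp [0.459  0.0058 0.292 ] q [ 0.12  0.48 -0.05  1.77 -0.29  0.93  0.32] open 0.05738592559158371 grip 54.17450666427612 F [ 0.4 -2.3 -1.8]
z [-0.006  0.256 -0.967] x [-0.061  0.965  0.256] y [0.998 0.061 0.01 ]
rows 16 xyz [-16.7, -1.3, -4.9] turn [-0.06, 2.82, 0.14] target tcp [ 0.45 -0.25  0.2 ]
```

Call:
move_arm --xyz '[[-16.7,-1.3,-4.9],[-16.7,-1.3,-4.9],[-16.7,-1.3,-4.9],[-16.7,-1.3,-4.9],[-16.7,-1.3,-4.9],[-16.7,-1.3,-4.9],[-16.7,-1.3,-4.9],[-16.7,-1.3,-4.9],[-16.7,-1.3,-4.9],[-16.7,-1.3,-4.9],[-16.7,-1.3,-4.9],[-16.7,-1.3,-4.9],[-16.7,-1.3,-4.9],[-16.7,-1.3,-4.9],[-16.7,-1.3,-4.9],[-16.7,-1.3,-4.9],[0,0,0],[0,0,0]]' --turn '[[0,2.8,0.1],[0,2.8,0.1],[0,2.8,0.1],[0,2.8,0.1],[0,2.8,0.1],[0,2.8,0.1],[0,2.8,0.1],[0,2.8,0.1],[0,2.8,0.1],[0,2.8,0.1],[0,2.8,0.1],[0,2.8,0.1],[0,2.8,0.1],[0,2.8,0.1],[0,2.8,0.1],[0,2.8,0.1],[0,0,0],[0,0,0]]' --hand '[0.8,0.8,0.8,0.8,0.8,0.8,0.8,0.8,0.8,0.8,0.8,0.8,0.8,0.8,0.8,0.8,0.8,0.8]'

```text
t: 16.75
tcp_pos: [0.4535, -0.2448, 0.2005]
orientation: [[-0.017, 0.999, -0.046], [0.504, 0.048, 0.862], [0.863, -0.008, -0.505]]
contact_force: [-0.6, 0.7, -2.0]
opening: 0.0571
grasp_force: 54.2
```

```bash
python3 c.py; ls pics | grep scene; cat > pl.py <<'E'
from h import *
import sys
# place: carton mid at target z, tool (91.2,60)
z=float(sys.argv[1]); n=int(sys.argv[2]); R=ori(91.2,60); c=np.load('c_in_tool.npy')
plan(91.2,60,tcp=np.array([.451,-.2553,z])-R@c,n=n)
E
python3 pl.py .10 5
```

```text
t 16.75 tcp [ 0.4535 -0.2448  0.2005] q [ 0.87  1.12 -0.22  1.14 -0.5   1.68  0.89] open 0.05707929029183801 grip 54.18200969696045 F [-0.6  0.7 -2. ]
z [-0.046  0.862 -0.505] x [-0.017  0.504  0.863] y [ 0.999  0.048 -0.008]
pred mid [ 0.4531 -0.2537  0.2079] axis [0.018 0.006 1.   ]
scene 1164 [ 0.4287 -0.2709  0.1542] [ 0.4927 -0.2366  0.265 ]
top 840 [ 0.4223 -0.2784  0.171 ] [ 0.4865 -0.2354  0.2684]
scene0.png
scene_1390.png
scene_1675.png
rows 5 xyz [-19.2, -0.4, 10.7] turn [-0.32, 0.09, 0.11] target tcp [ 0.452 -0.246  0.093]
```

Call:
move_arm --xyz '[[-19.2,-0.4,10.7],[-19.2,-0.4,10.7],[-19.2,-0.4,10.7],[-19.2,-0.4,10.7],[-19.2,-0.4,10.7],[0,0,0],[0,0,0]]' --turn '[[-0.3,0.1,0.1],[-0.3,0.1,0.1],[-0.3,0.1,0.1],[-0.3,0.1,0.1],[-0.3,0.1,0.1],[0,0,0],[0,0,0]]' --hand '[0.8,0.8,0.8,0.8,0.8,0.8,0.8]'

```text
t: 17.43
tcp_pos: [0.4519, -0.2464, 0.0935]
orientation: [[-0.012, 1.0, -0.019], [0.499, 0.023, 0.867], [0.867, 0.001, -0.499]]
contact_force: [0.1, 0.1, -0.2]
opening: 0.0573
grasp_force: 54.2
```

```bash
python3 c.py;  python3 pl.py .077 4; cp $(ls -t pics/scene_*|head -1) pics/look.png
```

```text
t 17.43 tcp [ 0.4519 -0.2464  0.0935] q [ 0.88  1.27 -0.22  1.15 -0.48  1.54  0.98] open 0.057290579339008066 grip 54.16772782802582 F [ 0.1  0.1 -0.2]
z [-0.019  0.867 -0.499] x [-0.012  0.499  0.867] y [1.    0.023 0.001]
pred mid [ 0.4513 -0.2554  0.1008] axis [ 0.009 -0.001  1.   ]
scene 1000 [ 0.427  -0.2714  0.0471] [ 0.4873 -0.2387  0.1587]
top 641 [ 0.421  -0.2843  0.053 ] [ 0.4831 -0.2387  0.162 ]
rows 4 xyz [-5.3, -0.2, 3.2] turn [-0.01, 0.0, 0.04] target tcp [ 0.452 -0.246  0.07 ]
```

View pics/look.png

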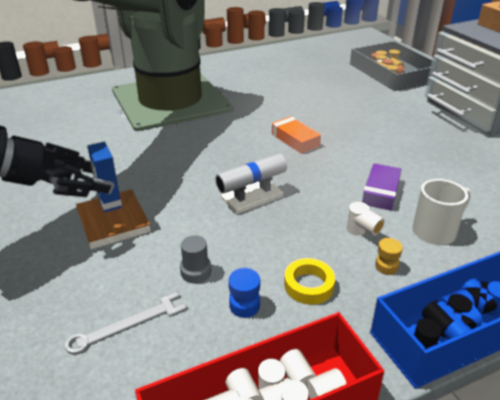

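Call:
move_arm --xyz '[[-5,0,2.9],[-5,0,2.9],[-5,0,2.9],[-5,0,2.8],[-0.9,0,0.5],[-0.9,0,0.5],[-0.9,0,0.5],[0,0,0],[0,0,0]]' --turn '[[0,0,0],[0,0,0],[0,0,0],[0,0,0],[0,0,0],[0,0,0],[0,0,0],[0,0,0],[0,0,0]]' --hand '[0.8,0.8,0.8,0.8,0.8,0.8,0.8,0.8,0.8]'

```text
t: 18.28
tcp_pos: [0.4515, -0.2468, 0.0677]
orientation: [[-0.012, 1.0, -0.019], [0.497, 0.023, 0.867], [0.868, 0.001, -0.497]]
contact_force: [-5.5, -0.7, 11.3]
opening: 0.0574
grasp_force: 55.0
```

```bash
python3 c.py
```

```text
t 18.28 tcp [ 0.4515 -0.2468  0.0677] q [ 0.88  1.32 -0.22  1.13 -0.48  1.52  1.  ] open 0.05743170348479539 grip 54.990676045417786 F [-5.5 -0.7 11.3]
z [-0.019  0.867 -0.497] x [-0.012  0.497  0.868] y [1.    0.023 0.001]
pred mid [ 0.4508 -0.2557  0.075 ] axis [ 0.009 -0.003  1.   ]
scene 963 [ 0.4265 -0.2717  0.0207] [ 0.4846 -0.2391  0.1331]
top 602 [ 0.4214 -0.2819  0.0264] [ 0.4818 -0.2392  0.1357]
```

Contact at 11 N; release gently and back off along the tool axis.

Call:
move_arm --xyz '[[0,0,0],[0,0,0],[0,0,0],[0,0,0],[0,0,0],[0,0,0],[0,0,0],[0,0,0]]' --turn '[[0,0,0],[0,0,0],[0,0,0],[0,0,0],[0,0,0],[0,0,0],[0,0,0],[0,0,0]]' --hand '[0.35,0.3,0.25,0.2,0.15,0.1,0,0]' --squeeze 20

```text
t: 19.05
tcp_pos: [0.4517, -0.2469, 0.0666]
orientation: [[-0.012, 1.0, -0.019], [0.499, 0.022, 0.867], [0.867, 0.001, -0.499]]
contact_force: [0.2, -0.0, -1.2]
opening: 0.0855
grasp_force: 0.0
```

```bash
python3 c.py
```

```text
t 19.05 tcp [ 0.4517 -0.2469  0.0666] q [ 0.88  1.32 -0.22  1.13 -0.48  1.52  1.  ] open 0.08545112856271875 grip 0.0 F [ 0.2 -0.  -1.2]
z [-0.019  0.867 -0.499] x [-0.012  0.499  0.867] y [1.    0.022 0.001]
pred mid [ 0.4511 -0.2559  0.0739] axis [ 0.009 -0.001  1.   ]
scene 1006 [ 0.4264 -0.2722  0.0201] [ 0.5038 -0.2392  0.1329]
top 599 [ 0.42   -0.3027  0.0186] [ 0.4867 -0.2387  0.1347]
```

Call:
move_arm --xyz '[[0,0,-8],[0,0,-15],[0,0,-20],[0,0,-25],[0,0,-25],[0,0,-25],[0,0,-25],[0,0,0],[0,0,0],[0,0,0],[0,0,0]]' --turn '[[0,0,0],[0,0,0],[0,0,0],[0,0,0],[0,0,0],[0,0,0],[0,0,0],[0,0,0],[0,0,0],[0,0,0],[0,0,0]]' --hand '[0,0,0,0,0,0,0,0,0,0,0]'

```text
t: 20.07
tcp_pos: [0.4539, -0.3684, 0.1372]
orientation: [[-0.012, 1.0, -0.022], [0.497, 0.025, 0.867], [0.867, -0.001, -0.497]]
contact_force: [-0.2, -0.4, -0.3]
opening: 0.0856
grasp_force: 0.0
```

```bash
python3 - <<'E'
from h import *
st()
p=robot.camera('wrist'); w,px=cloud(p)
m=(w[:,2]>.035)&(w[:,2]<.12)&(abs(w[:,0]-.451)<.05)&(abs(w[:,1]+.255)<.05); print('carton wrist',w[m].min(0),w[m].max(0))
p=robot.camera('top'); w,px=cloud(p)
for nm,lo,hi in (('carton top',[.39,-.31,.125],[.51,-.2,.14]),('tube',[.45,-.08,.066],[.53,.1,.09])):
    m=((w>lo)&(w<hi)).all(1); print(nm,cv2.minAreaRect((w[m][:,:2]*1000).astype(np.float32)),np.percentile(w[m][:,2],98))
q=robot.camera('scene'); cv2.imwrite('pics/fin.png',np.vstack([q['color'][120:420,80:580],p['color'][100:400,100:600]])[:,:,::-1])
E
```

```text
t 20.07 tcp [ 0.4539 -0.3684  0.1372] q [ 0.97  1.42 -0.34  0.52 -0.36  2.02  0.77] open 0.0856274954575977 grip 0.0 F [-0.2 -0.4 -0.3]
z [-0.022  0.867 -0.497] x [-0.012  0.497  0.867] y [ 1.     0.025 -0.001]
carton wrist [ 0.42111871 -0.27529645  0.03500411] [ 0.47936963 -0.2696369   0.1199516 ]
carton top ((448.5641784667969, -255.5292510986328), (57.117637634277344, 32.8099479675293), 1.5349992513656616) 0.133454841297766
tube ((491.989501953125, 12.697513580322266), (38.87281036376953, 140.4628448486328), 7.281158924102783) 0.08234498069778481
```

View pics/fin.png

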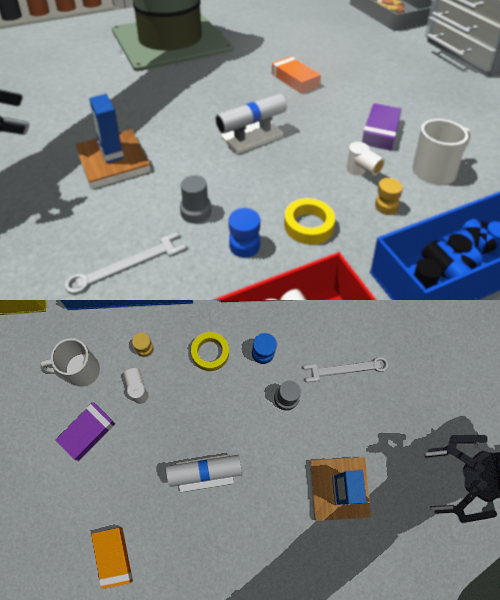

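The picture shows the carton upright mid-plinth (top view about (350,487)), the tube lying centred in the cradle (about (205,470)), and the gripper clear.

```bash
python3 -c "
from h import *
print(robot.hand_in())"
```

```text
the job is handed in; nothing more can be done
None
```

The tube is lying centred in both cradle supports and the carton stands upright and square in the middle of the plinth, both within tolerance by the cameras, with the other goods left where they were; I handed the job in at about 20 s of the 72 s allowed, and hand-in gave no verdict.

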